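# Clear the bending die and set its down stop

### The job

Lift the freshly bent heat sink out of the open die and stand it in the parts tray, flat on its web with its legs up, lowering it rather than dropping it and leaving the finished one in the tray as it stands. Then set the die's down stop: turn its thumbscrew clockwise (seen from above) until it seats, back it off a quarter turn, and finish while holding it there, fingers still closed on its head, so that the setting can be locked.

Things in the scene. Friction and masses are not known exactly. Their poses are not given: they have to be found in the camera images.
- die: lower half of a steel bending die, fixed. Dark shoe 130 (x) x 230 (y) x 20 mm high; origin at the centre of its underside, z up. On its -y part a grey die block 110 x 105, centred at y -55, flat top 42 mm above the bench; on its +y part two brass bushes (32 wide, top 29 high, at x +-46, y +22) and, at x 0, y +70, the down stop. Only the heat sink and the stop's head rise above 42 mm.
- die_cavity (a point): centre of the floor of the die block's cavity, 28 mm above the bench, axes as die. The cavity is an open pocket 52 (x) x 38 (y) mm, 14 mm deep, in the middle of the block's top face.
- sink_mid (a point): centre (half-way up) of the bent heat sink lying in the die cavity at the start: a U of bare 2.5 mm aluminium sheet, 50 mm long (its x, along the channel), 36 wide over its two legs (its y), 36 high (its z, towards the open side), web at the bottom, about 36 g. In the die its x is along the die's x and its legs stand 22 mm out of the face. Rigid; can be gripped across the outsides of the legs.
- tray: black parts tray fixed on the bench, to the left or to the right of the die: 230 (x) x 160 (y) mm outside, walls 3 mm thick and 18 mm high, floor 3 mm thick; origin at the centre of its underside, z up. The end at -x (towards the robot) is empty.
- spare_mid (a point): centre (half-way up) of the finished heat sink, the same in shape and size, that stands loose in the +x half of the tray, about 58 mm from the tray's middle; to be left alone.
- downstop_grip (a point): point on the down-stop thumbscrew's upright axis, 55 mm above the bench. Its steel head is a flat upright bar 38 mm long (this point's x), 10 mm thick (its y), from 37 to 67 mm above the bench, with a small button on top up to 70 mm; it stands on a round collar 22 mm wide whose top is 37 mm above the bench, over a 26 mm boss. The point turns with the screw.
- downstop (a joint): turn of the thumbscrew in rad: 0 when seated (collar hard on its boss, where it stops), growing as it is backed off anticlockwise seen from above; 1.571 is a quarter turn off its seat. At 0 the bar lies along the die's x. It starts 1.9 to 3.1 rad off its seat, turns against a drag of about 0.06 N m, stays where it is left and rises 1.5 mm a turn.
- upper_die: upper half of the die, fixed, laid on its back on the other side of the die from the tray: dark shoe 130 (x) x 230 (y) x 20 mm, at one end a punch 60 mm high, near the middle two guide pillars 17 mm thick and 85 mm high; origin at the centre of its underside. Only to be kept clear of.
- flux: small amber bottle, 42 mm wide, 85 mm high, standing beyond the die; origin at the centre of its underside. To be left standing.
- spool: solder spool standing on its flange beyond the die, 56 mm wide, 40 mm high; origin at the centre of its underside. To be left alone.
Things that resemble listed ones, but are neither listed nor needed, are in the scene too. Leave any green or pink look-alike of the part that bears sink_mid alone.

How it is judged (in metres and radians):
On the way, in this order (a step that is already met when the one before it is completed fails the run):
1. the heat sink has been lifted clear of the die in the gripper (height (world z) of sink_mid above 0.072 m and contact force between the fingers and sink above 0.5 N), for 0.1 s.
2. the heat sink stands on the tray floor, legs up, released (x of sink_mid in the frame of tray between -0.095 and 0.095 m and y of sink_mid in the frame of tray between -0.062 and 0.062 m and z of sink_mid in the frame of tray below 0.0235 m and angle between sink_mid's own z axis and vertical below 0.12 rad and linear speed of sink below 0.02 m/s and contact force between the fingers and sink below 0.05 N), for 0.2 s.
3. the thumbscrew has been turned down to its seat by the fingers (value of joint downstop below 0.07 rad and contact force between the fingers and downstop above 0.5 N), for 0.1 s.
At the end, for the whole second after the job is handed in: The thumbscrew is a quarter turn (1.57 rad, give or take 0.25) off its seat, still, with the fingers closed on its head (over 1 N); the heat sink stands flat on the tray floor, legs up (tilt under 0.12 rad), at rest and released (all of step 2 and value of joint downstop between 1.32 and 1.82 rad and velocity of joint downstop between -0.05 and 0.05 rad/s and contact force between the fingers and downstop above 1 N and contact force between the arm and sink below 0.05 N); the arm keeps its last pose, push and grip.
It fails at once if the heat sink is dropped (unsupported more than about 20 mm above the tray floor, away from the die) (height (world z) of sink_mid above 0.042 m and horizontal distance between sink_mid and die_cavity above 0.05 m and contact force between sink and anything else below 0.02 N).
It fails at once if the finished heat sink in the tray is shifted by more than 20 mm or tipped over (distance of spare_mid from where it was at the start of the episode above 0.02 m or angle between spare_mid's own z axis and vertical above 0.5 rad).
It fails at once if the flux bottle is shifted or tipped (distance of flux from where it was at the start of the episode above 0.03 m or angle between flux's own z axis and vertical above 0.3 rad).
It fails at once if the solder spool is shifted (distance of spool from where it was at the start of the episode above 0.03 m).
It also fails if it takes over 67 s, if anything falls off the work surface, if the arm or the gripper's body presses on something with over 40 N, if the wrist force passes 120 N, or if a joint passes its speed limit or range.

### The arm

A 6-joint arm with a two-finger parallel gripper is mounted at the origin on the work surface. World frame = base frame: x ahead of the robot, y to its left, z up, the work surface at z = 0. Lengths are in mm, angles in rad, forces in N, time in s.
With the tool pointing down it reaches from about 400 to 925 mm from the base axis. Payload 12.5 kg.
Tool frame: the origin (TCP) lies midway between the tips of the shut fingers; the grasp point (between the pads) lies 19 mm behind it (env.grip_depth is the distance from the TCP to the grasp point, in mm); z points along the fingers, y is the line along which they close (so a half turn about z gives the same grasp; the last joint's range is limited). The gripper opens to 95 mm and grips with 3 to 60 N. Pads are 20 mm wide; open, the fingers measure 119 mm over their backs; the gripper's body (75 mm by 180 mm) begins 59 mm behind the grasp point.
Start: joints at [-1.37, 0.491, 1.559, -0, 1.092, -0.106], TCP at [188.779, -595.827, 214.661] pointing down, gripper open.
Joint ranges: [-3.1, 3.1], [-0.84, 2.19], [0.05, 2.79], [-1.13, 4.28], [0.06, 2.93], [-2.69, 2.69]. Speed limits (rad/s): [2.22, 2.22, 2.79, 3.14, 3.14, 3.14].

### API

Orientations are given as [roll, pitch, yaw] about the fixed x, y, z axes, in that order (R = Rz(yaw) Ry(pitch) Rx(roll)).
In Python, from cell import monitor, viewer, order, env gives the robot as it stands.
- The arm moves only by the tool move_arm, never from a script. Its argument "moves" is one flat list of numbers, 4 for each row, row after row: the shift along the tool's x, y, z normalised to -1 to 1, where 1 is 0.15 m, then the turn about the tool's z normalised to -1 to 1, where 1 is pi/2 rad. A call has 1 to 10 rows; each row shifts and turns the commanded pose from where the row before left it, along the tool's axes as they then stand; what a row does not reach is not made up. A row lasts 1/8 s, in which the tool goes at most 62.5 mm and 10.7 degrees, less where a joint would pass 70% of its speed; a pose out of reach is approached as far as the arm can. A call with a number of a shift or a turn outside -1 to 1 is refused whole. A call with a gripper value outside its range is refused whole. "claw" is the finger opening in mm, from 0 to 95.1, set as the call begins (left out, the last holds). The fingers move at their own pace and stop on an object; the grip force is fixed at half the most. Time passes only in rows, so rows that do not move let the fingers close. It gives the time, the measured TCP pose, the force, the opening and the grip force at its end, in the units of the state.
- monitor.state(): the state, without advancing time (a new reading comes with each control period).
- viewer.read_camera(name): name is "scene" or "side" or "wrist"; returns the picture (400x640x3 uint8, red, green, blue); there is no depth.
- viewer.camera_info(name): a dict with "K" (3x3 intrinsics, pixels), "camera_from_world" (4x4, takes a point from world to camera coordinates). Camera axes: x right, y down, z forward; pixel columns grow to the right and rows downward; lengths in mm; the calibration is good to about 2 mm. A picture is of the moment at which its call begins: read the wrist's pose just before it. camera_info takes no time and is no camera call; for the wrist camera it gives the pose at the moment of the call.
- order.job_done(): hands the job in; it is judged then, once.
The state is a dict: "t": time; "joints": joint angles; "qvel": joint speeds; "tau": joint torques, N m; "eef_pos": TCP position; "tcp_rot": TCP orientation; "ft_force": force on the tool from outside, world axes, zero at the start; "moment": the same for the moment, N m; "opening": opening from 0.0 (shut) to 1.0 (fully open); "grip_force": force on a finger pad.
Only numpy, scipy, OpenCV 4.12 (cv2) and the standard library are available. Lean on these libraries where they do the work, as an engineer would, in place of code of your own. Each camera call takes 0.05 s, during which the arm holds its last target. There are 200 camera calls.

## Working session

There is one attempt and no reset: what is moved stays moved. The work goes in short steps, Python scripts to look and compute and a tool call to move; the robot and the scene stay as the last step left them, time stands still between calls to the robot, and variables do not carry over. Pictures are saved under pics/ and viewed, at most 10 in all, crops included, and the job is handed in when it is done.

Besides the shell and the picture viewer there is one more tool, called as name(argument=value, ...), one argument or row to a line, values as JSON. move_arm: Moves the arm, as the interface text tells. Scaled input: -1 to 1 covers 0.15 m each way for a shift and pi/2 rad each way for a turn. Its arguments: {"type":"object","properties":{"moves":{"type":"array"},"claw":{"type":"number"}},"required":["moves"]}

```bash
mkdir -p pics
cat > h.py <<'E'
import numpy as np, cv2
from cell import monitor, viewer, order, env
def snap(n,f,crop=None,s=1):
    im=viewer.read_camera(n)[:,:,::-1].copy()
    cv2.imwrite(f'pics/{f}_raw.png',im)
    if crop: x0,y0,x1,y1=crop; im=im[y0:y1,x0:x1]
    cv2.imwrite(f'pics/{f}.png',cv2.resize(im,None,fx=s,fy=s,interpolation=cv2.INTER_CUBIC))
def pix2w(ci,u,v,z):
    K=np.array(ci['K']);T=np.array(ci['camera_from_world']);R=T[:3,:3];c=-R.T@T[:3,3]
    d=R.T@np.linalg.solve(K,[u,v,1]); return c+d*(z-c[2])/d[2]
def w2pix(ci,p):
    K=np.array(ci['K']);T=np.array(ci['camera_from_world']);q=K@(T[:3,:3]@np.array(p)+T[:3,3]);return q[:2]/q[2]
E
python3 - <<'E'
from h import *
for n in('scene','side'): 
    snap(n,n+'1',None,1.25)
    T=np.array(viewer.camera_info(n)['camera_from_world']); print(n,-T[:3,:3].T@T[:3,3])
s=monitor.state();print(s['t'],s['eef_pos'],s['tcp_rot'],s['opening'])
E
```

```text
scene [1198.7431164   353.37323853  755.79616499]
side [427.31528562 532.04852472 751.33820013]
0.1 [ 188.75934183 -595.57714279  214.13620045] [-3.14059980e+00 -1.27519559e-04  3.06790689e-01] 0.9967464519357265
```

View pics/scene1.png

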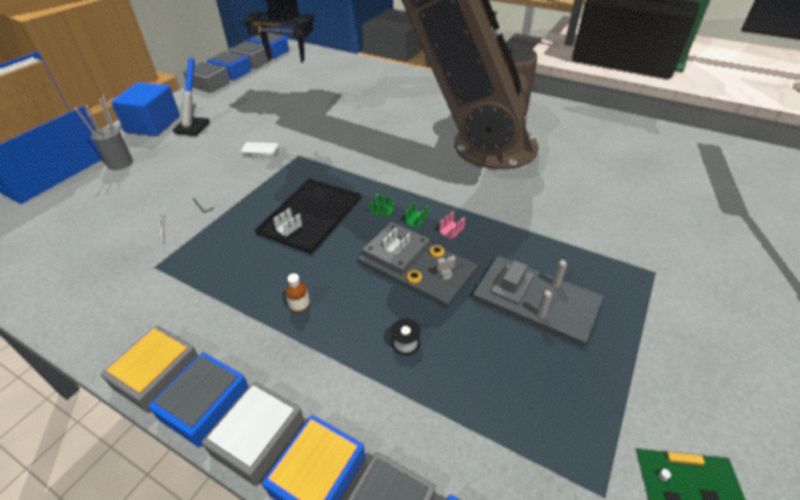

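View pics/side1.png

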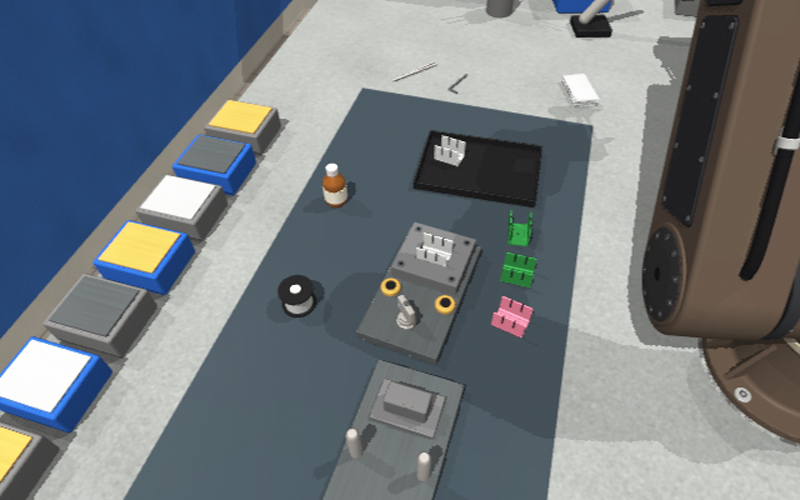

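Side view: the bare aluminium sink in the die is at about (435,248). Look-alikes are the spare in the tray (450,150), green ones at (520,228) and (518,268), and a pink one at (512,316). The one in the die matches the description. The thumbscrew is at (405,312), with the bushes at (390,286) and (445,304). I'll check this in a close crop.

Run:
```python
from h import *
im=cv2.imread('pics/side1_raw.png')[170:290,280:400]
cv2.imwrite('pics/c1.png',cv2.resize(im,(600,600),interpolation=cv2.INTER_CUBIC))
im=cv2.imread('pics/side1_raw.png')[95:170,320:445]
cv2.imwrite('pics/c2.png',cv2.resize(im,(750,450),interpolation=cv2.INTER_CUBIC))
```

```text
(no output)
```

View pics/c1.png

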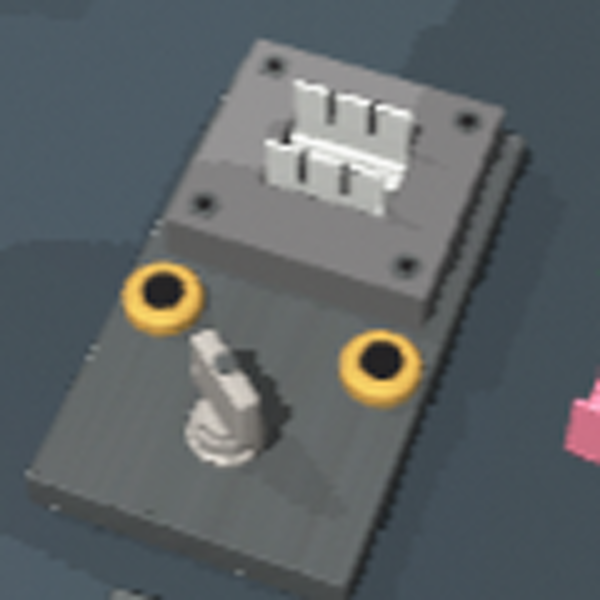

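View pics/c2.png

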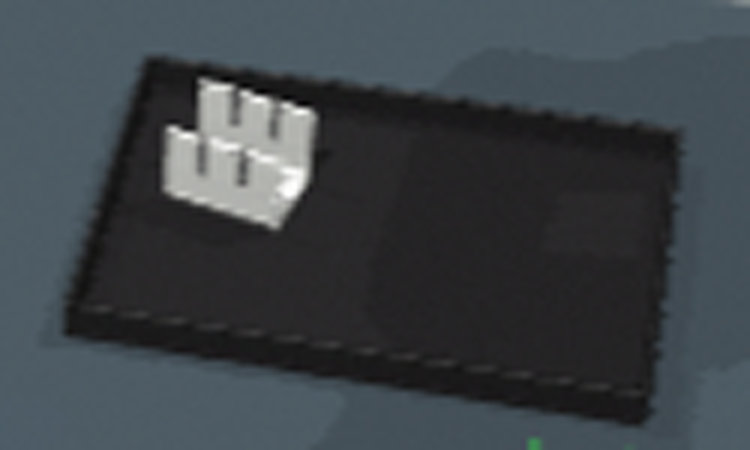

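The close crop confirms the choice: the bare sink is in the block (legs 265–415, 80–215). The bar's top runs from (203,335) to (245,400). The tray's right (-x) half is empty, and the spare stands at its upper left.

Run:
```python
from h import *
ci=viewer.camera_info('side')
def fit(L,P):
    L=np.array(L,float);P=np.array(P)
    a=L[:,0]+1j*L[:,1];b=P[:,0]+1j*P[:,1]
    A=np.vdot(a-a.mean(),b-b.mean());th=np.angle(A);t=b.mean()-np.exp(1j*th)*a.mean()
    r=b-t-np.exp(1j*th)*a
    return t,th,np.round(r,1)
c1=lambda u,v,z:pix2w(ci,280+u/5-.4,170+v/5-.4,z)[:2]
c2=lambda u,v,z:pix2w(ci,320+u/6-.4,95+v/6-.4,z)[:2]
t,th,r=fit([(55,-107.5),(-55,-107.5),(-55,-2.5),(55,-2.5),(46,22),(-46,22)],
 [c1(260,40,42),c1(505,107,42),c1(425,300,42),c1(165,222,42),c1(163,292,29),c1(380,362,29)])
print('die',t,th,r)
f=lambda x,y:np.round(t+np.exp(1j*th)*(x+1j*y),1)
print('cav',f(0,-55),'stop',f(0,70),'button',c1(225,358,70))
a,b=c1(203,335,67.6),c1(247,400,67.6);print('bar',a,b,(a+b)/2,np.linalg.norm(a-b),'ang rel die',np.arctan2(*(a-b)[::-1])-th)
print('legs', c1(295,82,64),c1(413,112,64),c1(267,140,64),c1(385,178,64))
T,TH,r=fit([(115,-80),(-115,-80),(-115,80),(115,80)],[c2(148,60,18),c2(682,130,18),c2(648,395,18),c2(68,310,18)])
print('tray',T,TH,r); g=lambda x,y:np.round(T+np.exp(1j*TH)*(x+1j*y),1)
print('place',g(-55,0),'spare',[c2(*p,39) for p in((200,80),(316,110),(168,128),(283,165))])
for n in['wrist']:
  c=viewer.camera_info(n);M=np.array(c['camera_from_world']);print(-M[:3,:3].T@M[:3,3],M[2,:3])
```

```text
die (554.0681886275956+25.3383339441061j) -0.09061036810446986 [-0.8-0.j  -0.2-1.4j  0.3-0.2j -0.2+0.9j  0.2+0.1j  0.6+0.6j]
cav (549.1-29.4j) stop (560.4+95.1j) button [561.36006361  93.20990723]
bar [572.58904105  84.05018183] [548.99750946 107.0754389 ] [560.79327526  95.56281036] 32.96547930685732 ang rel die -0.6826409556253039
legs [572.90612171 -49.03666158] [522.70441014 -46.46411995] [575.68557381 -16.14425106] [525.55769331 -10.07923205]
tray (523.741656442756-290.30020485674726j) 0.06065832885756461 [-2. +1.j   0.5+0.1j  2.6-1.j  -1. -0.1j]
place (468.8-293.6j) spare [array([ 611.05280355, -329.67153492]), array([ 560.50413457, -323.66518809]), array([ 616.29993809, -296.45911367]), array([ 565.99816396, -286.67229304])]
[ 266.26992323 -570.7563901   383.74894517] [-0.2737053  -0.08612469 -0.95794987]
```

move_arm(
  moves=[0,0,0,0.063,0,0,0,0.063,0,0,0,0.063,0,0,0,0.064,0.128,-0.248,0,0,0.128,-0.248,0,0,0.128,-0.248,0,0,0.128,-0.248,0,0,0.128,-0.248,0,0,0.128,-0.248,0,0],
  claw=60,
)

```text
t: 1.35
eef_pos: [324.2, -382.7, 214.5]
tcp_rot: [-3.141, 0.0, -0.091]
ft_force: [1.0, -0.1, 0.8]
opening: 0.63
grip_force: 0.0
```

move_arm(
  moves=[0.128,-0.248,0,0,0.128,-0.248,0,0,0.128,-0.248,0,0,0.128,-0.248,0,0,0.128,-0.248,0,0,0.128,-0.248,0,0,0.128,-0.248,0,0,0.128,-0.248,0,0,0.128,-0.248,0,0,0.128,-0.248,0,0],
)

```text
t: 2.6
eef_pos: [549.1, -29.6, 214.4]
tcp_rot: [3.141, 0.0, -0.091]
ft_force: [1.1, -0.6, 0.1]
opening: 0.63
grip_force: 0.0
```

move_arm(
  moves=[0,0,0.1,0,0,0,0.1,0,0,0,0.1,0,0,0,0,0,0,0,0,0,0,0,0,0],
)

```text
t: 3.35
eef_pos: [548.8, -31.1, 170.1]
tcp_rot: [3.141, -0.001, -0.091]
ft_force: [0.4, 0.2, 0.6]
opening: 0.635
grip_force: 0.0
```

Run:
```python
from h import *
import json
s=monitor.state();print(s['t'],s['eef_pos'],s['tcp_rot'],s['opening'],s['joints'])
c=viewer.camera_info('wrist');snap('wrist','w1',None,1.25)
np.savez('w1.npz',K=c['K'],camera_from_world=c['camera_from_world'])
```

```text
3.35 [548.76490873 -31.13937782 170.13165551] [ 3.14140607e+00 -9.26990258e-04 -9.09507590e-02] 0.6347497207041305 [-1.76814782e-01  4.35867835e-01  1.79693979e+00 -1.34990328e-04
  9.07845457e-01  1.48501542e+00]
```

View pics/w1.png

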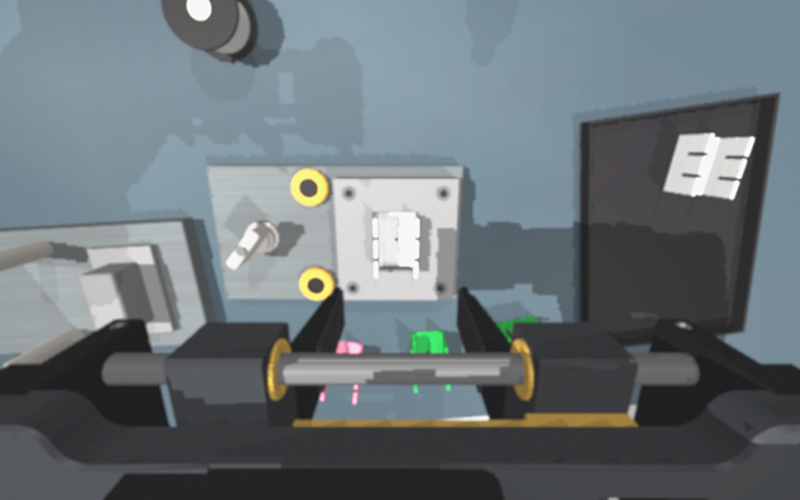

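The wrist view shows the block corners at (335,178), (460,178), (463,300) and (335,300), and the bushes at (309,187) and (317,284). The sink is between the fingers, and the bar runs from (233,265) to (268,226).

Run:
```python
from h import *
ci=np.load('w1.npz')
P=lambda u,v,z:pix2w(ci,u/1.25-.4/1.25,v/1.25-.4/1.25,z)[:2]
B=np.array([P(335,178,42),P(460,178,42),P(463,300,42),P(335,300,42)]);print(B,B.mean(0))
print('bush',P(309,187,29),P(317,284,29))
print('legtops',P(374,212,64),P(375,277,64),P(417,212,64),P(418,277,64))
print('bar',P(233,263,67.6),P(262,226,67.6))
```

```text
[[610.63344766  18.50877095]
 [601.25466056 -85.35316418]
 [490.26908741 -83.52019032]
 [500.9366956   34.35550086]] [550.77347281 -29.00227067]
bush [604.18228176  44.78586875] [513.27283482  52.19383219]
legtops [582.98369595 -12.71392247] [528.21727619  -7.41673779] [579.91032958 -46.72948443] [524.96625447 -43.3562309 ]
bar [552.13896336 106.52522233] [580.45262285  76.6463799 ]
```

move_arm(
  moves=[0,-0.013,0.12,0,0,0,0.15,0,0,0,0.15,0,0,0,0.15,0,0,0,0.12,0,0,0,0.08,0,0,0,0.05,0,0,0,0,0,0,0,0,0],
)

```text
t: 4.53
eef_pos: [549.1, -29.0, 47.1]
tcp_rot: [3.141, -0.001, -0.091]
ft_force: [0.4, 0.3, -0.7]
opening: 0.63
grip_force: 0.0
```

move_arm(
  moves=[0,0,0.014,0,0,0,0,0],
)

```text
t: 4.78
eef_pos: [548.8, -28.9, 44.6]
tcp_rot: [3.141, -0.0, -0.091]
ft_force: [-0.8, 0.5, -0.1]
opening: 0.632
grip_force: 0.0
```

move_arm(
  moves=[0,0,0,0,0,0,0,0,0,0,0,0,0,0,0,0,0,0,0,0,0,0,0,0],
  claw=0,
)

```text
t: 5.52
eef_pos: [548.8, -28.4, 44.7]
tcp_rot: [-3.141, -0.0, -0.091]
ft_force: [0.3, 5.5, 2.0]
opening: 0.379
grip_force: 30.0
```

move_arm(
  moves=[0,0,-0.03,0,0,0,-0.05,0,0,0,-0.08,0,0,0,-0.1,0,0,0,-0.1,0,0,0,-0.1,0,0,0,-0.04,0,0,0,0,0,0,0,0,0],
)

```text
t: 6.65
eef_pos: [548.5, -28.9, 119.1]
tcp_rot: [3.142, 0.001, -0.091]
ft_force: [-0.3, 0.1, -0.6]
opening: 0.373
grip_force: 30.0
```

move_arm(
  moves=[0,0,0,-0.048,0,0,0,-0.049,-0.07,0.19,0,0,-0.08,0.217,0,0,-0.08,0.217,0,0,-0.08,0.217,0,0,-0.08,0.217,0,0,-0.08,0.217,0,0,-0.08,0.217,0,0,-0.05,0.136,0,0],
)

```text
t: 7.9
eef_pos: [473.3, -279.5, 118.9]
tcp_rot: [-3.141, 0.001, 0.061]
ft_force: [-0.4, 0.0, -0.7]
opening: 0.376
grip_force: 30.0
```

move_arm(
  moves=[-0.038,0.101,0,0,0,0,0,0,0,0,0.12,0,0,0,0.15,0,0,0,0.15,0,0,0,0.1,0,0,0,0.05,0,0,0,0,0,0,0,0,0],
)

```text
t: 9.02
eef_pos: [469.5, -293.9, 34.6]
tcp_rot: [3.141, -0.001, 0.062]
ft_force: [0.5, -0.4, -1.6]
opening: 0.378
grip_force: 30.0
```

Run:
```python
from h import *
snap('side','p1',(310,90,450,190),5)
```

```text
(no output)
```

View pics/p1.png

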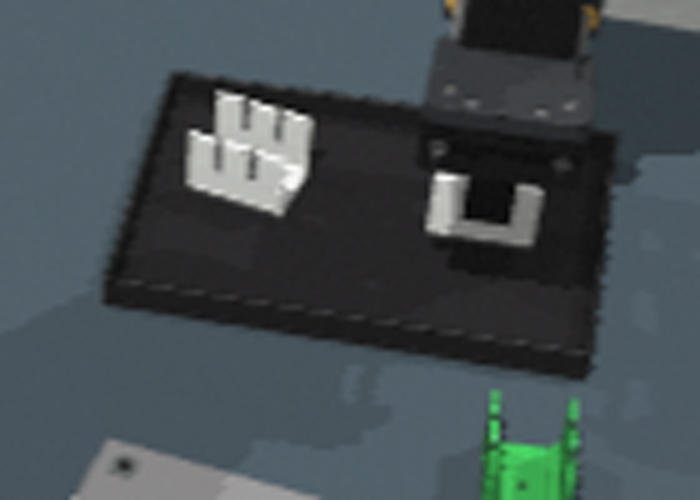

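The sink is held upright (U at 430–540, 175–245), with the finger covering the middle of the near leg. It is about 14 mm above the floor and well clear of the walls and the spare.

move_arm(
  moves=[0,0,0.04,0,0,0,0.03,0,0,0,0.015,0,0,0,0,0,0,0,0,0],
)

```text
t: 9.7
eef_pos: [469.3, -293.7, 21.3]
tcp_rot: [3.141, -0.0, 0.062]
ft_force: [-0.2, 0.8, -0.6]
opening: 0.376
grip_force: 30.0
```

move_arm(
  moves=[0,0,0.005,0,0,0,0.005,0,0,0,0,0,0,0,0,0],
)

```text
t: 10.2
eef_pos: [469.2, -293.7, 19.8]
tcp_rot: [3.141, -0.0, 0.062]
ft_force: [-0.4, 0.3, -1.0]
opening: 0.379
grip_force: 30.0
```

move_arm(
  moves=[0,0,0.004,0,0,0,0,0,0,0,0,0],
)

```text
t: 10.58
eef_pos: [469.3, -293.7, 19.6]
tcp_rot: [3.141, -0.0, 0.062]
ft_force: [-1.4, 1.3, 5.1]
opening: 0.379
grip_force: 30.0
```

Floor contact (about 5 N), so I'll release.

move_arm(
  moves=[0,0,0,0,0,0,0,0,0,0,0,0,0,0,0,0,0,0,0,0],
  claw=58,
)

```text
t: 11.2
eef_pos: [469.2, -293.7, 19.2]
tcp_rot: [3.142, 0.0, 0.062]
ft_force: [-0.1, -0.3, -1.4]
opening: 0.612
grip_force: 0.0
```

move_arm(
  moves=[0,0,-0.05,0,0,0,-0.1,0,0,0,-0.15,0,0,0,-0.2,0,0,0,-0.2,0,0,0,-0.1,0,0,0,0,0],
)

```text
t: 12.08
eef_pos: [469.5, -293.9, 140.2]
tcp_rot: [3.14, -0.002, 0.062]
ft_force: [-0.5, -0.0, 0.6]
opening: 0.614
grip_force: 0.0
```

Run:
```python
from h import *
snap('side','p2',(310,90,450,190),5)
```

```text
(no output)
```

View pics/p2.png

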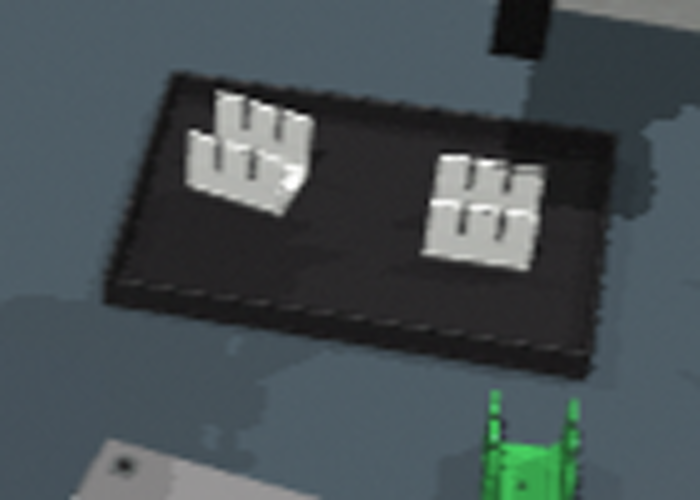

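Both sinks stand legs up in the tray: the placed one at (485,210), the spare undisturbed at (245,155). Next is the thumbscrew.

move_arm(
  moves=[0.05,-0.166,0,0,0.08,-0.266,0,0,0.08,-0.266,0,0,0.08,-0.266,0,0,0.08,-0.266,0,0,0.08,-0.266,0,0,0.08,-0.266,0,0,0.08,-0.266,0,0,0.08,-0.266,0,0,0.077,-0.257,0,0],
  claw=45,
)

```text
t: 13.38
eef_pos: [560.2, 96.7, 137.8]
tcp_rot: [3.142, 0.002, 0.062]
ft_force: [0.5, -0.3, -0.0]
opening: 0.476
grip_force: 0.0
```

move_arm(
  moves=[0,0,0,-0.1,0,0,0,-0.1,0,0,0,-0.1,0,0,0,-0.1,0,0,0,-0.1,0,0,0,-0.1,0,0,0,-0.1,0,0,0,-0.1,0,0,0,-0.1,0,0,0,-0.1],
)

```text
t: 14.62
eef_pos: [559.9, 95.3, 137.7]
tcp_rot: [-3.139, 0.0, 1.638]
ft_force: [0.4, -0.6, -0.6]
opening: 0.471
grip_force: 0.0
```

move_arm(
  moves=[0,0,0,-0.1,0,0,0,-0.1,0,0,0,-0.1,0,0,0,-0.1,0,0,0,-0.057,0,0,0,0,0,0,0,0],
)

```text
t: 15.5
eef_pos: [560.2, 95.3, 138.5]
tcp_rot: [-3.141, -0.001, 2.348]
ft_force: [-0.5, -0.2, 0.9]
opening: 0.472
grip_force: 0.0
```

Run:
```python
from h import *
s=monitor.state();print(s['t'],s['eef_pos'],s['tcp_rot'],s['joints'])
c=viewer.camera_info('wrist');np.savez('w2.npz',K=c['K'],camera_from_world=c['camera_from_world'])
print(w2pix(c,[560.6,95.2,67])*1.25)
snap('wrist','w2',None,1.25)
```

```text
15.5 [560.21810658  95.29661499 138.45158852] [-3.14067030e+00 -6.90048884e-04  2.34838645e+00] [ 5.23110094e-02  5.00777858e-01  1.78192444e+00 -1.25962199e-04
  8.60038303e-01 -7.25197201e-01]
[399.89399273 265.00745561]
```

View pics/w2.png

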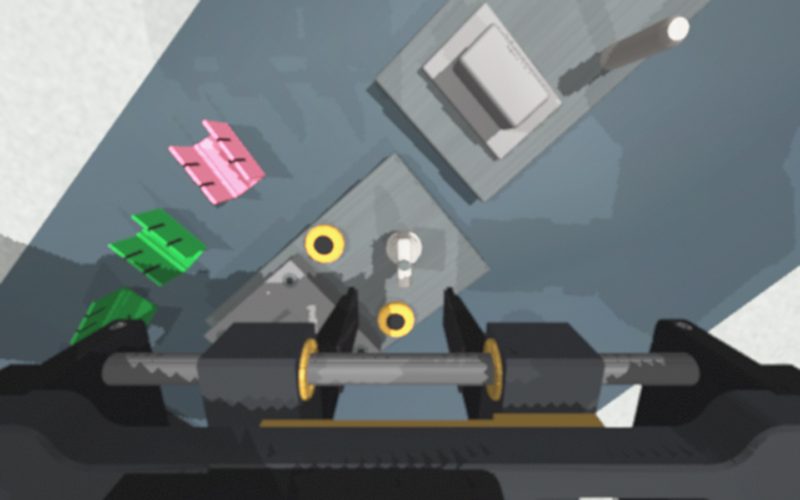

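The bar is vertical in the image (404, 240–287), so it lies parallel to the pads and about 1–2 mm to the right of the tool axis. I'll shift slightly and descend.

move_arm(
  moves=[0,0.008,0.08,0,0,0,0.12,0,0,0,0.15,0,0,0,0.13,0,0,0,0.1,0,0,0,0.05,0,0,0,0,0,0,0,0,0],
)

```text
t: 16.55
eef_pos: [561.6, 96.2, 45.2]
tcp_rot: [3.141, 0.001, 2.35]
ft_force: [-0.8, 0.8, 0.4]
opening: 0.472
grip_force: 0.0
```

move_arm(
  moves=[0,0,0,0,0,0,0,0,0,0,0,0,0,0,0,0,0,0,0,0,0,0,0,0],
  claw=0,
)

```text
t: 17.3
eef_pos: [562.1, 96.8, 44.8]
tcp_rot: [3.14, 0.001, 2.35]
ft_force: [3.0, 5.7, -1.9]
opening: 0.103
grip_force: 30.0
```

Run:
```python
from h import *
s=monitor.state();print(s['eef_pos'],s['tcp_rot'],s['ft_force'],s['moment'],s['opening']*95.1)
```

```text
[562.12465079  96.78257274  44.8078597 ] [3.13971298e+00 8.62023780e-04 2.35008481e+00] [ 2.9927505   5.70791684 -1.92947668] [ 1.00157206 -0.65678915 -0.02982965] 9.819124046753744
```

move_arm(
  moves=[0,0.004,0,0,0,0,0,0.03,0,0,0,0.06,0,0,0,0.08,0,0,0,0.08,0,0,0,0.08,0,0,0,0.08,0,0,0,0.08,0,0,0,0.08,0,0,0,0],
)

```text
t: 18.55
eef_pos: [561.9, 96.8, 44.6]
tcp_rot: [3.141, -0.0, 1.456]
ft_force: [3.0, 3.3, -2.1]
opening: 0.101
grip_force: 30.0
```

Run:
```python
from h import *
s=monitor.state();print(s['eef_pos'],s['tcp_rot'],s['ft_force'],s['moment'],s['opening']*95.1)
```

```text
[561.89968463  96.76395526  44.59732908] [ 3.14125032e+00 -1.69678326e-04  1.45580750e+00] [ 2.97289855  3.28953945 -2.11283095] [ 0.59288387 -0.46182176  0.01016083] 9.617141099651112
```

move_arm(
  moves=[0,0,0,0.05,0,0,0,0.09,0,0,0,0.1,0,0,0.002,0.1,0,0,0,0.1,0,0,0,0.1,0,0,0,0.1,0,0,0,0.1,0,0,0,0.1,0,0,0,0],
)

```text
t: 19.8
eef_pos: [561.7, 97.0, 44.3]
tcp_rot: [-3.141, -0.0, 0.137]
ft_force: [1.8, 6.1, -1.7]
opening: 0.104
grip_force: 30.0
```

Run:
```python
from h import *
s=monitor.state();print(s['eef_pos'],s['tcp_rot'],s['ft_force'],s['moment'],s['opening']*95.1)
```

```text
[561.71894973  96.98125046  44.28810919] [-3.14118660e+00 -4.90711338e-05  1.36521546e-01] [ 1.77724697  6.07818917 -1.73586849] [ 1.05796123 -0.21219362 -0.06253165] 9.893771576622964
```

move_arm(
  moves=[0,0,0,0.04,0,0,0,0.04,0,0,0,0.03,0,0,0,0.02,0,0,0,0],
)

```text
t: 20.42
eef_pos: [561.7, 97.0, 44.2]
tcp_rot: [-3.141, 0.0, -0.066]
ft_force: [2.0, 5.0, -2.1]
opening: 0.105
grip_force: 30.0
```

Run:
```python
from h import *
s=monitor.state();print(s['eef_pos'],s['tcp_rot'],s['ft_force'],s['moment'],s['opening']*95.1)
```

```text
[561.74212818  96.99186597  44.23789572] [-3.14116625e+00  3.15254237e-06 -6.58817922e-02] [ 1.98340055  5.00223096 -2.08088919] [ 1.11974337 -0.29587125 -0.05881579] 10.032446214301034
```

move_arm(
  moves=[0,0,0,0.02,0,0,0,0.02,0,0,0,0],
)

```text
t: 20.8
eef_pos: [561.8, 97.0, 44.2]
tcp_rot: [-3.142, -0.0, -0.127]
ft_force: [1.8, 5.2, -2.1]
opening: 0.104
grip_force: 30.3
```

Run:
```python
from h import *
s=monitor.state();print(s['eef_pos'],s['tcp_rot'],s['ft_force'],s['moment'],s['opening']*95.1)
```

```text
[561.76136352  96.9721021   44.21806883] [-3.14155763e+00 -9.22352977e-05 -1.27167102e-01] [ 1.83736454  5.2435728  -2.07505932] [ 1.09655378 -0.31255903  0.57114999] 9.937589819965702
```

The moment jumped to 0.57 N m, so the screw is on its seat. One small push to confirm.

move_arm(
  moves=[0,0,0,0.012,0,0,0,0,0,0,0,0],
)

```text
t: 21.18
eef_pos: [561.7, 97.0, 44.2]
tcp_rot: [3.142, -0.0, -0.145]
ft_force: [2.3, 5.5, -2.8]
opening: 0.104
grip_force: 30.8
```

Run:
```python
from h import *
s=monitor.state();print(s['eef_pos'],s['tcp_rot'],s['ft_force'],s['moment'],s['opening']*95.1)
```

```text
[561.7389426   96.9773271   44.24834535] [ 3.14155065e+00 -1.44078095e-04 -1.45313537e-01] [ 2.33182036  5.48306348 -2.75381096] [ 1.0646223  -0.38441438  0.73894573] 9.91364823351412
```

move_arm(
  moves=[0,0,0,-0.05,0,0,0,-0.09,0,0,0,-0.11,0,0,0,-0.11,0,0,0,-0.11,0,0,-0.002,-0.11,0,0,0,-0.11,0,0,0,-0.11,0,0,0,-0.11,0,0,0,-0.08],
)

```text
t: 22.42
eef_pos: [561.9, 96.8, 44.6]
tcp_rot: [3.141, -0.0, 1.413]
ft_force: [2.5, 4.3, -1.6]
opening: 0.101
grip_force: 30.0
```

move_arm(
  moves=[0,0,0,-0.05,0,0,0,0,0,0,0,0,0,0,0,0],
)

```text
t: 22.92
eef_pos: [561.9, 96.7, 44.6]
tcp_rot: [3.141, -0.0, 1.483]
ft_force: [2.9, 4.8, -3.0]
opening: 0.101
grip_force: 30.0
```

Run:
```python
from h import *
s=monitor.state();print(s['t'],s['eef_pos'],s['tcp_rot'],s['ft_force'],s['moment'],s['opening']*95.1,s['qvel'])
im=viewer.read_camera('side')[:,:,::-1]
a=cv2.resize(im[170:290,280:400],(500,500),interpolation=cv2.INTER_CUBIC)
b=cv2.resize(im[90:170,320:440],(300,200));b=cv2.copyMakeBorder(b,0,300,0,0,cv2.BORDER_CONSTANT)
cv2.imwrite('pics/f.png',np.hstack([a,b]))
```

```text
22.925 [561.93514225  96.71216911  44.63818408] [ 3.14115387e+00 -1.00529932e-04  1.48278635e+00] [ 2.87917143  4.79455147 -2.98329818] [ 0.73317982 -0.59466014  0.0340573 ] 9.650777486803026 [-0.0018918   0.00058801 -0.00029147 -0.00026955  0.00055185 -0.0005802 ]
```

View pics/f.png

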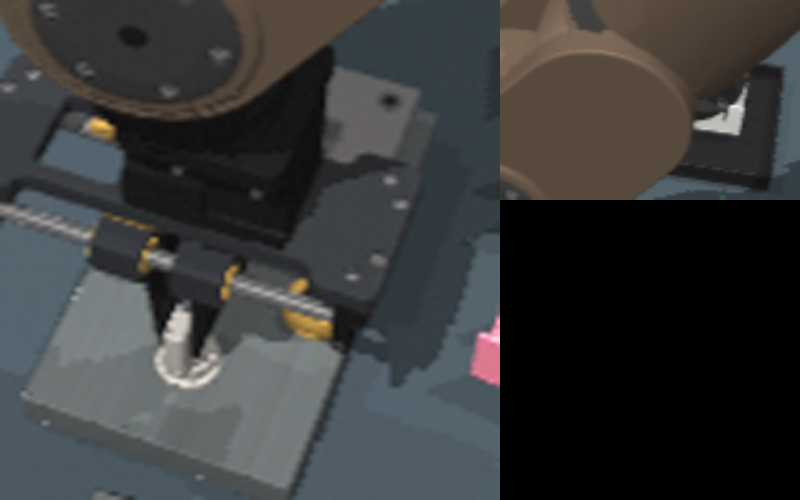

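The fingers hold the bar at (180,340), pointing along the die's y, which is a quarter turn off its seat. The sink is still in the tray. Handing in.

```bash
python3 -c "
from h import *
print(order.job_done())"
```

```text
the job is handed in; nothing more can be done
None
```

I handed the job in at about 23 s. The sink stands legs up in the tray and the spare was not moved. The thumbscrew was seated and backed off about a quarter turn (roughly 1.57 rad, judged from the tool's angle), with the fingers still closed on its head; the hand-in gave no verdict back.

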